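# Build up a bearing pack on the stand

## Robot

A 6-joint arm with a two-finger parallel gripper is mounted at the origin on a cart in front of the work surface, level with it; the furniture and walls round the work are solid. World frame = base frame: x ahead of the robot, y to its left, z up, the work surface at z = 0. Lengths are in m, angles in rad, forces in N, time in s.
With the tool pointing down it reaches from about 0.275 to 1 m from the base axis. Payload 8.4 kg.
Tool frame: the origin (TCP) lies on the centre line of the jaws, within the pads' length; the fingertips stand 17 mm ahead of it and the grasp point (between the pads) lies 2 mm behind it (bot.tcp_to_tips is the z of the fingertips in the tool frame, in m); z points along the fingers, y is the line along which they close (so a half turn about z gives the same grasp; the last joint's range is limited). The gripper opens to 85 mm and grips with 20 to 120 N. Pads are 22 mm wide; open, the fingers measure 114 mm over their backs; the gripper's body (76 mm by 85 mm) begins 54 mm behind the grasp point. The pads swing forward as they close: fully open they stand 13 mm farther back than shut.
Start: joints at [1.172, 0.353, 1.633, -0, 1.155, -0.002], TCP at [0.242, 0.576, 0.248] pointing down, gripper open.
Joint ranges: [-2.63, 2.63], [-0.92, 2.1], [0.06, 2.66], [-1.3, 4.44], [0, 2.69], [-3.02, 3.02]. Speed limits (rad/s): [2.22, 2.22, 2.79, 3.14, 3.14, 3.14].

## Interface

Orientations are given as a unit quaternion [x, y, z, w].
In Python, from workcell import bot, hand, kinematics, get_obs, vision, hand_in gives the robot as it stands. The module is installed in compiled form; this text tells all that it offers. Calls block until the motion is done:
- bot.reach(position, orientation): joint-space move of the TCP to a pose.
- bot.servo_line(position, ori=None, velocity=0.15): straight line of the TCP; ori=None keeps the orientation; velocity is the mean speed in m/s.
- bot.goto_joints(angles): joint-space move.
- hand.move_gripper(opening, strength=None): finger opening in m; strength is the grip in N (None keeps the last); returns when the fingers have stopped.
- bot.dwell(seconds).
- kinematics.solve_ik(position, orientation): joint angles nearest the present ones, or None.
- get_obs(): the state.
- vision.read_camera(name): name is "scene" or "top" or "wrist"; returns a dict with "frame" (384x512x3 uint8, red, green, blue), "intrinsics" (3x3 intrinsics, pixels), "view" (4x4, takes a point from world to camera coordinates). Camera axes: x right, y down, z forward; pixel columns grow to the right and rows downward; lengths in m; the calibration is good to about 2 mm. The wrist camera is an equidistant fisheye: a pixel r from the principal point sees the ray r / f radians off the axis. A picture is of the moment at which its call begins. There is no depth.
A pose or a line that the arm cannot do raises bot.IKError and nothing moves.
- hand_in(): hands the job in; it is judged then, once.
The state is a dict: "time_s": time; "joint_pos": joint angles; "joint_vel": joint speeds; "joint_efforts": joint torques, N m; "position": TCP position; "orientation": TCP orientation; "wrist_force": force on the tool from outside, world axes, zero at the start; "ft_torque": the same for the moment, N m; "gripper_width": finger opening in m; "grip_force": force on a finger pad.
Only numpy, scipy, OpenCV 4.12 (cv2) and the standard library are available. Lean on these libraries where they do the work, as an engineer would, in place of code of your own. Each camera call takes 0.05 s, during which the arm holds its last target. There are 200 camera calls.

## Task

Build up the bearing pack on the round stand, from the bottom in this order: the inner ring over the spigot, then the outer ring round it so that both lie flat on the base, then the thrust ring flat and centred on top of them, and last the ball bearing centred on the thrust ring. Leave the other three round parts, the knurled master ring, the roller cone and the black spacer, where they lie.

Things in the scene. Friction and masses are not known exactly. Their poses are not given: they have to be found in the camera images.
- stand: the build-up stand, fixed to the bench: a dark steel disc of diameter 84 mm, 12 mm high, with a bright steel spigot in the middle (diameter 15 mm, standing 12 mm above the disc, its last 3 mm chamfered to diameter 9 mm). The only part with a stub in the middle. Origin: centre of the underside, z up; the disc's top is at z = 12 mm, the spigot's tip at 24 mm. Yaw means nothing.
- inner_ring: inner bearing ring, bright steel, outside diameter 42 mm, 16 mm high, with a groove round the outside and an open bore (usable for a pin of up to 21 mm). Lies flat. Origin: centre of the underside, z up. Grasp it across the outside.
- outer_ring: outer bearing ring, bright steel, the widest ring: outside diameter 66 mm, 17 mm high, thin wall (bore clears 49 mm). Lies flat. Origin: centre of the underside, z up.
- thrust_ring: thrust ring, a thin flat bright steel washer: outside diameter 60 mm, only 7 mm thick, bore 37 mm (it does not go over the inner ring). Lies flat. Origin: centre of the underside, z up.
- ball_bearing: finished ball bearing, bright steel with a dark gap between its inner and outer race: diameter 47 mm, 14 mm high. Lies flat. Origin: centre of the underside, z up.
- master_ring: bystander, to be left alone: setting ring with black knurled outside and a bright top face, diameter 62 mm, 18 mm high. Origin: centre of the underside.
- roller_cone: bystander, to be left alone: tapered roller cone, bright rollers round a cone, diameter 47 mm, 19 mm high. Origin: centre of the underside.
- spacer: bystander, to be left alone: small black ring, diameter 36 mm, 10 mm high. Origin: centre of the underside.

How it is judged:
By the outcome, as a careful person would: the job done as asked, in the order asked, and still so for the second after the job is handed in, with the robot touching nothing.
It also fails if it takes over 93 s, if anything falls off the work surface, if the arm or the gripper's body presses on something with over 40 N, if the wrist force passes 120 N, or if a joint passes its speed limit or range.

## Working session

There is one attempt and no reset: what is moved stays moved. The work goes in short steps, each a Python script; the robot and the scene stay as the last script left them, time stands still between calls to the robot, and variables do not carry over. Pictures are saved under pics/ and viewed, at most 14 in all, crops included, and the job is handed in when it is done.

```bash
mkdir -p pics; python3 - <<'E'
from workcell import bot,hand,get_obs,vision
import cv2
for n in("scene","top"):
    r=vision.read_camera(n);cv2.imwrite(f"pics/{n}0.png",cv2.resize(r["frame"][:,:,::-1],None,fx=1.5,fy=1.5));print(n,r["intrinsics"].tolist(),r["view"].round(4).tolist())
o=get_obs();print(o["time_s"],o["orientation"],o["position"],o["gripper_width"],bot.tcp_to_tips)
E
```

```text
scene [[445.16157027878194, 0.0, 257.108336423606], [0.0, 445.16157027878194, 190.87715329374754], [0.0, 0.0, 1.0]] [[-0.5647, -0.8253, 0.0055, 0.3436], [-0.4014, 0.2688, -0.8756, 0.2038], [0.7211, -0.4967, -0.483, 0.5939], [0.0, 0.0, 0.0, 1.0]]
top [[349.85885120948325, 0.0, 259.20950222521145], [0.0, 349.85885120948325, 186.91103856209875], [0.0, 0.0, 1.0]] [[0.0153, -0.9999, 0.0032, 0.0561], [-0.9835, -0.0156, -0.1801, 0.5203], [0.1801, -0.0004, -0.9836, 0.8015], [0.0, 0.0, 0.0, 1.0]]
0.1 [ 1.97109878e-01  9.80381204e-01 -6.11732654e-04 -1.30541739e-04] [0.24138616 0.57606381 0.24762209] 0.08513239858261874 0.017
```

View pics/top0.png

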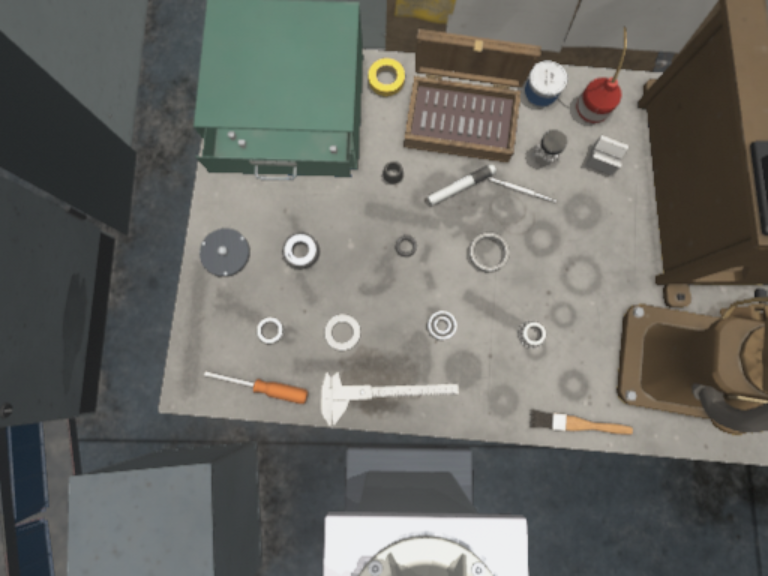

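View pics/scene0.png

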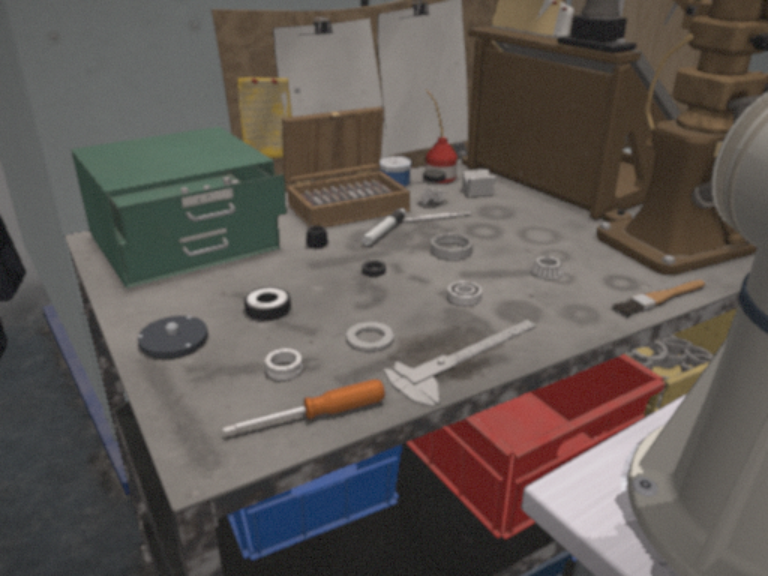

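Top picture (1.5x pixels): stand (224,252), master ring (300,251), inner ring (269,330), thrust ring (342,332), ball bearing (441,324), outer ring (489,252), roller cone (533,334) and spacer (405,246). The scene view shows the same layout.

```bash
cat > h.py <<'E'
import numpy as np,cv2
from workcell import bot,hand,kinematics,get_obs,vision,hand_in
def ray(r,uv,fish=False):
    K=r["intrinsics"];V=r["view"];x=(uv[0]-K[0,2])/K[0,0];y=(uv[1]-K[1,2])/K[1,1]
    if fish:
        t=np.hypot(x,y);s=np.sin(t)/max(t,1e-9);d=np.array([x*s,y*s,np.cos(t)])
    else: d=np.array([x,y,1.])
    R=V[:3,:3];return -R.T@V[:3,3],R.T@d
def plane(r,uv,z,fish=False):
    c,d=ray(r,uv,fish);return c+d*(z-c[2])/d[2]
def proj(r,p,fish=False):
    K=r["intrinsics"];q=(r["view"]@np.append(p,1))[:3]
    if fish:
        n=np.hypot(q[0],q[1]);t=np.arctan2(n,q[2]);q=np.array([q[0]/n*t,q[1]/n*t,1])
    return np.array([K[0,0]*q[0]/q[2]+K[0,2],K[1,1]*q[1]/q[2]+K[1,2]])
def blob(r,p,R,dark,th=None,fish=False,z=0,zmax=None):
    """hull centre of the largest blob in a window of half-size R (m) about world point p"""
    u=proj(r,p,fish);e=[proj(r,p+np.array(a)*R,fish) for a in ((1,0,0),(-1,0,0),(0,1,0),(0,-1,0))]
    x0,y0=np.floor(np.min(e,0)).astype(int).clip(0);x1,y1=np.ceil(np.max(e,0)).astype(int)
    g=cv2.cvtColor(r["frame"],cv2.COLOR_RGB2GRAY)[y0:y1,x0:x1]
    s=4;g=cv2.resize(g,None,fx=s,fy=s,interpolation=cv2.INTER_CUBIC)
    m=(g<th if dark else g>th).astype(np.uint8)
    cs,_=cv2.findContours(m,cv2.RETR_EXTERNAL,cv2.CHAIN_APPROX_NONE)
    c=cv2.convexHull(max(cs,key=cv2.contourArea))
    M=cv2.moments(c);cu=np.array([M["m10"]/M["m00"],M["m01"]/M["m00"]])
    uv=(cu+.5)/s-.5+[x0,y0]
    w=np.array([plane(r,(q+.5)/s-.5+[x0,y0],z,fish)[:2] for q in c[:,0]])
    return uv,plane(r,uv,z,fish),np.ptp(w,0)
G={"stand":((224,252),12,1,.055),"inner_ring":((269,330),8,0,.035),"outer_ring":((489,252),8.5,0,.045),"thrust_ring":((342,332),3.5,0,.042),"ball_bearing":((441,324),7,0,.035)}
E
python3 - <<'E'
from h import *
t=vision.read_camera("top");s=vision.read_camera("scene")
for n,(uv,z,dk,R) in G.items():
    z/=1000
    p=plane(t,np.array(uv)/1.5,z)
    for nm,r in(("top",t),("scene",s)):
        try:
            u=proj(r,p).astype(int);g=cv2.cvtColor(r["frame"],cv2.COLOR_RGB2GRAY)
            for th in ((75,85,95) if dk else (150,165,180)):
                a=blob(r,p,R,dk,th,z=z);print(n,nm,th,a[0].round(1),a[1].round(4),a[2].round(4))
        except Exception as e: print(n,nm,e)
# spigot
    if dk:
        for nm,r in(("top",t),("scene",s)):
            q=proj(r,[p[0],p[1],.02]).astype(int);print(cv2.cvtColor(r["frame"],cv2.COLOR_RGB2GRAY)[q[1]-8:q[1]+8,q[0]-8:q[0]+8])
E
```

```text
stand top 75 [159.6 179.4] [0.5411 0.3169 0.012 ] [0.0033 0.0037]
stand top 85 [160.2 178.7] [0.5429 0.3155 0.012 ] [0.0099 0.0089]
stand top 95 [159.5 176.8] [0.5478 0.3177 0.012 ] [0.0395 0.0339]
stand scene 75 [116.6 229. ] [0.545  0.3518 0.012 ] [0.0583 0.0804]
stand scene 85 [115.4 224.1] [0.5624 0.3482 0.012 ] [0.0954 0.0849]
stand scene 95 [115.4 223.9] [0.5631 0.348  0.012 ] [0.0979 0.0867]
[[103 103 104 105 103 104 105 104 103 104 106 105 105 107 106 106]
 [103 103 104 105 103 104 105 103 103 104 104 106 106 107 107 106]
 [102 103 104 105 103 103 106 104 104 104 104 106 105 106 107 105]
 [103 103 104 105 103 104 106 104 104 104 104 106 105 106 107 106]
 [103 103 103 105 103 104 106 107 113 111 104 105 105 106 107 106]
 [103 103 104 105 103 109 135 157 153 146 120 105 105 106 107 106]
 [103 104 104 104 107 127 170 198 191 179 149 102 105 106 108 106]
 [103 103 104 105 111 143 188 208 205 194 164 107 100 105 108 106]
 [103 103 104 105 112 146 187 208 203 188 164 108  97 105 107 107]
 [104 103 103 104 108 129 164 185 183 170 142 101 100 105 107 106]
 [103 103 104 104 104 106 11
[... 2316 characters left out ...]
 top 180 [227.8 221. ] [0.4393 0.1415 0.0035] [0.0601 0.0582]
thrust_ring scene 150 [246.3 222.6] [0.4431 0.138  0.0035] [0.0581 0.0584]
thrust_ring scene 165 [253.2 222.5] [0.4359 0.1271 0.0035] [0.0455 0.0388]
thrust_ring scene max() iterable argument is empty
ball_bearing top 150 [294.1 215.4] [ 0.4554 -0.0244  0.007 ] [0.0729 0.07  ]
ball_bearing top 165 [297.3 216.2] [ 0.4536 -0.0325  0.007 ] [0.0728 0.0561]
ball_bearing top 180 [294.9 216.2] [ 0.4535 -0.0265  0.007 ] [0.0489 0.0489]
ball_bearing scene 150 [318.6 192.7] [ 0.4501 -0.0488  0.007 ] [0.0253 0.0233]
ball_bearing scene 165 [320.  193.2] [ 0.447 -0.05   0.007] [0.0046 0.0052]
ball_bearing scene max() iterable argument is empty
```

Scene centroids are biased along its grazing view (front walls are dark), so I rely on the top view and check it from near with the wrist camera, starting over the stand and then the inner ring.

```bash
cat >> h.py <<'E'
P={"stand":(.548,.3175),"inner_ring":(.4406,.2622),"outer_ring":(.5803,-.1069),"thrust_ring":(.4393,.1416),"ball_bearing":(.4535,-.0265)}
def quat(phi): # closing line (tool y) at world angle phi, pointing down
    a=(phi+np.pi/2)/2;return np.array([np.cos(a),np.sin(a),0,0])
def over(n,z,phi=None):
    x,y=P[n];bot.reach([x,y,z],quat(np.arctan2(y,x) if phi is None else phi))
def shot(f=None):
    r=vision.read_camera("wrist")
    if f: cv2.imwrite(f"pics/{f}.png",cv2.resize(r["frame"][:,:,::-1],None,fx=1.5,fy=1.5))
    return r
E
python3 - <<'E'
from h import *
for n in("stand","inner_ring"):
    over(n,.17);r=shot("w_"+n);o=get_obs();print(o["time_s"],o["position"],o["joint_pos"].round(2) if hasattr(o["joint_pos"],"round") else o["joint_pos"],o["wrist_force"])
    print(r["intrinsics"].tolist(),(-r["view"][:3,:3].T@r["view"][:3,3]).round(4),r["view"][:3,:3].round(3).tolist())
    print(proj(r,np.array([*P[n],.02]),True)*1.5)
E
```

```text
1.7667 [0.54751977 0.31866785 0.17033651] [ 0.52  0.44  1.68  0.    1.01 -0.  ] [ 0.38915763  0.18451315 -0.52118787]
[[297.3186396354542, 0.0, 254.56215294967618], [0.0, 297.3186396354542, 191.21428697955807], [0.0, 0.0, 1.0]] [0.5145 0.3741 0.2964] [[0.864, 0.503, -0.0], [0.486, -0.835, 0.258], [0.13, -0.223, -0.966]]
[382.78159224 274.4016178 ]
2.3667 [0.44117093 0.26324336 0.17071928] [ 0.54  0.27  1.94  0.    0.92 -0.  ] [ 0.06011732 -0.24155382  0.14958485]
[[297.3186396354542, 0.0, 254.56215294967618], [0.0, 297.3186396354542, 191.21428697955807], [0.0, 0.0, 1.0]] [0.4063 0.318  0.2968] [[0.858, 0.514, 0.001], [0.496, -0.829, 0.259], [0.133, -0.222, -0.966]]
[382.67025953 273.76898201]
```

```bash
cd pics; python3 -c "
import cv2,numpy as np
cv2.imwrite('w1.png',np.hstack([cv2.resize(cv2.imread(f),(512,384))[:, :] for f in('w_stand.png','w_inner_ring.png')])[:,:1024][:, :])
a=cv2.imread('w1.png');cv2.imwrite('w1.png',cv2.resize(a,(800,300)))"
```

```text
(no output)
```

View pics/w1.png

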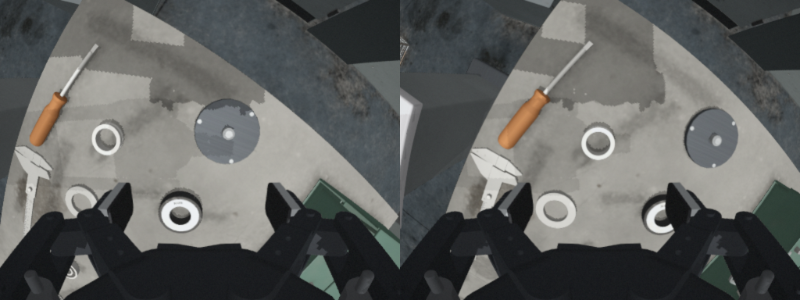

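The inner ring lies where predicted (wrist raw ≈(253,183)). The stand is at raw ≈(292,170), not (255,183), because my stand guess came from a bad blob. I'll redo the stand with the spigot and disc from near.

```bash
cat >> h.py <<'E'
P["stand"]=(.567,.346)
def rep(r,n,z,R,dark,ths,fish=True,p=None):
    p=np.array([*(P[n] if p is None else p),z])
    for th in ths:
        try: a=blob(r,p,R,dark,th,fish,z);print(n,th,a[0].round(1),a[1][:2].round(4),a[2].round(4))
        except Exception as e: print(n,th,e)
E
python3 - <<'E'
from h import *
t=vision.read_camera("top")
rep(t,"stand",.022,.014,0,(140,160),False)
rep(t,"stand",.012,.055,1,(112,118,124),False)
bot.dwell(.2);r=shot()
rep(r,"inner_ring",.008,.035,0,(150,165,180,195))
over("stand",.17);bot.dwell(.2);r=shot("w_stand2")
rep(r,"stand",.022,.014,0,(140,150,160,170))
rep(r,"stand",.010,.055,1,(105,115,120,125,130))
print(get_obs()["position"],get_obs()["time_s"])
E
```

```text
stand 140 [148.5 166. ] [0.5732 0.3443] [0.0116 0.0094]
stand 160 [148.5 166. ] [0.5731 0.3443] [0.009  0.0074]
stand 112 [147.5 168.2] [0.5697 0.3497] [0.1114 0.1055]
stand 118 [144.5 170.1] [0.5647 0.357 ] [0.1121 0.1056]
stand 124 [144.6 170.1] [0.5648 0.3567] [0.1121 0.1062]
inner_ring 150 [256.6 186.2] [0.446  0.2571] [0.0629 0.0473]
inner_ring 165 [252.4 182.8] [0.4407 0.2579] [0.0431 0.0434]
inner_ring 180 [252.4 182.8] [0.4406 0.2579] [0.0427 0.043 ]
inner_ring 195 [252.4 182.8] [0.4406 0.2579] [0.0424 0.0426]
stand 140 [261.  185.6] [0.5723 0.3454] [0.0148 0.0148]
stand 150 [261.  185.6] [0.5723 0.3454] [0.0143 0.0144]
stand 160 [261.  185.6] [0.5722 0.3454] [0.0139 0.0139]
stand 170 [260.2 186.1] [0.5719 0.3446] [0.0124 0.0114]
stand 105 [257.  152.2] [0.5532 0.3693] [0.0557 0.0477]
stand 115 [284.6 184.6] [0.5935 0.3561] [0.0366 0.0309]
stand 120 [258.5 175.6] [0.5666 0.3504] [0.0825 0.0839]
stand 125 [259.8 174.4] [0.5671 0.352 ] [0.0835 0.0929]
stand 130 [261.1 177.4] [0.5697 0.3501] [0.0841 0.0956]
[0.56631639 0.34550682 0.170306  ] 3.575
```

```bash
cat >> h.py <<'E'
P.update(stand=(.5726,.3448),inner_ring=(.440,.260))
SB={"inner_ring":.055,"outer_ring":.078,"thrust_ring":.072,"ball_bearing":.060}
def fz(): return np.array(get_obs()["wrist_force"])
def down(x,y,z0,z1,step=.002,lim=4,v=.03):
    """guarded straight descent; returns TCP z where |dF| passes lim, else None"""
    f0=fz();z=z0
    while z>z1+1e-6:
        z=max(z-step,z1);bot.servo_line([x,y,z],velocity=v)
        d=fz()-f0
        if abs(d[2])>lim: return get_obs()["position"][2],d.round(1)
    return None
E
python3 - <<'E'
from h import *
n="inner_ring";x,y=P[n];over(n,.09,phi=.54);hand.move_gripper(SB[n],40);print(bot.tcp_to_tips,get_obs()["time_s"])
bot.servo_line([x,y,.03],velocity=.12);bot.dwell(.1);print(fz())
print(down(x,y,.03,.012),get_obs()["position"],get_obs()["time_s"])
E
```

```text
0.017 4.7083
[ 0.04188957  0.61019922 -0.53311902]
(np.float64(0.012995490349628196), array([-3.4, -2.8, 17.4])) [0.44017955 0.26013675 0.01299549] 7.7083
```

```bash
python3 - <<'E'
from h import *
n="inner_ring";x,y=P[n]
bot.servo_line([x,y,.018],velocity=.05);hand.move_gripper(.03,40)
o=get_obs();print(o["gripper_width"],o["grip_force"],o["time_s"])
bot.servo_line([x,y,.09],velocity=.15)
sx,sy=P["stand"];bot.reach([sx,sy,.10],quat(.54));bot.dwell(.2)
o=get_obs();print(o["gripper_width"],o["position"],o["time_s"]);r=shot("w_hold")
cv2.imwrite("pics/hold.png",cv2.resize(r["frame"][100:330,130:400,::-1],None,fx=2.5,fy=2.5))
E
```

```text
0.03890951385940833 39.1799810694647 8.2667
0.03949611241611321 [0.57140494 0.34403978 0.09954113] 9.775
```

View pics/hold.png

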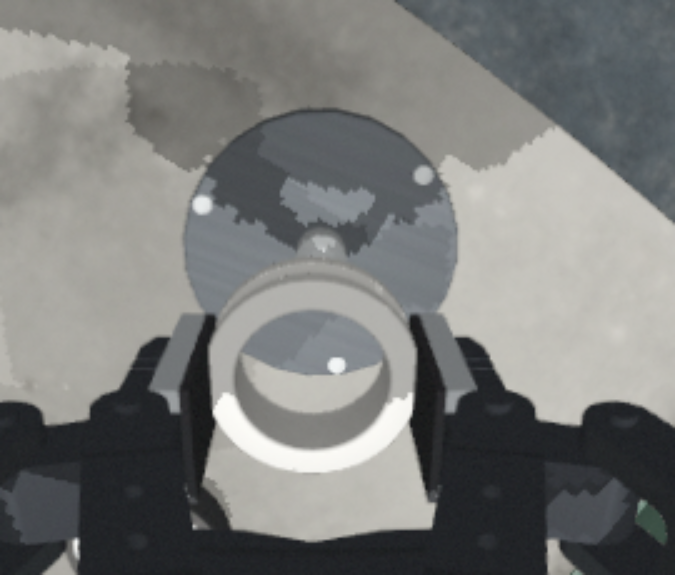

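The inner ring is held level between the pads, top face centred at about crop (313,375), raw (255,250). The spigot is behind it at raw ≈(259,197).

```bash
python3 - <<'E'
from h import *
o=get_obs();print(o["position"],o["time_s"]);r=shot()
z=o["position"][2]-.018+.016
for uv in((255.2,250),(255.2,248),(255.2,252)):print(plane(r,uv,z,True))
for dz in (.022,.024): print(plane(r,(130+322/2.5,100+246/2.5),dz,True))
print(proj(r,np.array(P["stand"]+(.024,)),True))
E
```

```text
[0.5716999  0.34421733 0.09982367] 9.825
[0.57067158 0.34517254 0.09782367]
[0.57012003 0.34608866 0.09782367]
[0.57122683 0.3442503  0.09782367]
[0.57111826 0.34946029 0.022     ]
[0.57079304 0.34995065 0.024     ]
[257.2213117  205.59041989]
```

```bash
python3 - <<'E'
from h import *
r=shot();f=cv2.resize(r["frame"][100:330,130:400,::-1],None,fx=2.5,fy=2.5)
a=np.linspace(0,2*np.pi,60)
def circ(c,z,R,col):
    for t in a:
        u=(proj(r,np.array([c[0]+R*np.cos(t),c[1]+R*np.sin(t),z]),True)-[130,100]+.5)*2.5-.5
        cv2.circle(f,tuple(int(v) for v in u.round()),1,col,-1)
circ(P["stand"],.012,.042,(0,0,255));circ(P["stand"],.024,.0045,(0,0,255));circ(P["stand"],.012,.0075,(0,255,0))
o=get_obs();p=o["position"];circ(p,p[2]-.002,.021,(255,0,0))
cv2.imwrite("pics/ov.png",f)
E
```

```text
(no output)
```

View pics/ov.png

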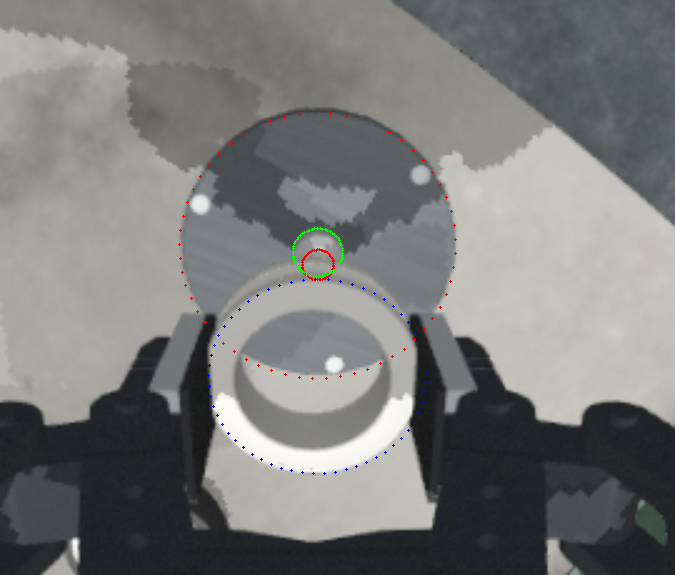

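The predicted disc and ring circles fit the picture within a few pixels. The ring sits about 1.8 mm short of the stand radially, mostly servo lag, so I'll add that and lower it.

```bash
python3 - <<'E'
from h import *
x,y=.5741,.3457
bot.servo_line([x,y,.055],velocity=.1);bot.dwell(.2);print(get_obs()["position"])
print(down(x,y,.040,.0285,lim=3),get_obs()["position"],get_obs()["gripper_width"])
hand.move_gripper(.055);bot.servo_line([x,y,.12],velocity=.15);bot.dwell(.2)
r=shot();o=get_obs();print(o["position"],o["time_s"],o["wrist_force"])
rep(r,"stand",.028,.03,0,(150,165,180,195))
cv2.imwrite("pics/p1.png",cv2.resize(r["frame"][100:330,130:400,::-1],None,fx=2,fy=2))
E
```

```text
[0.57452451 0.34594759 0.05570241]
(np.float64(0.030297513444059735), array([0.1, 0.1, 4.2])) [0.57437652 0.34584466 0.03029751] 0.03920043123775415
[0.57361527 0.34539509 0.11887641] 13.7417 [0.03200577 0.11475128 0.14838676]
stand 150 [256.1 198.6] [0.5732 0.3462] [0.0424 0.0439]
stand 165 [256.1 199.4] [0.5736 0.3456] [0.042  0.0427]
stand 180 [256.1 199.5] [0.5736 0.3456] [0.0418 0.0423]
stand 195 [256.1 199.5] [0.5736 0.3455] [0.0415 0.0417]
```

View pics/p1.png

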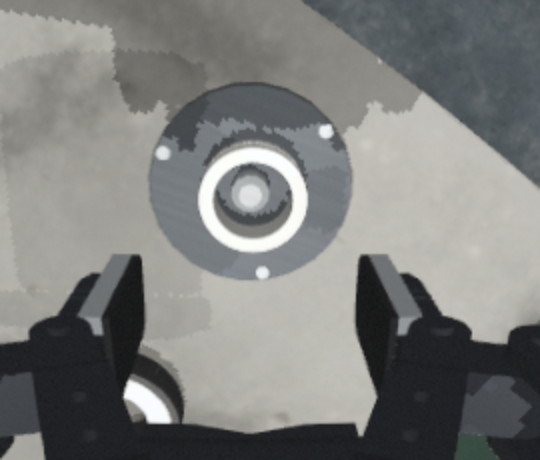

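The inner ring is seated over the spigot with its top face centred at crop (253,198), about 1 mm off the spigot tip at (250,193). Next is the outer ring.

```bash
cat >> h.py <<'E'
P.update(stand=(.5733,.3453),outer_ring=(.578,-.105),thrust_ring=(.4388,.141),ball_bearing=(.453,-.0257))
ZT={"outer_ring":.017,"thrust_ring":.007,"ball_bearing":.014}
E
python3 - <<'E'
from h import *
n="outer_ring"
over(n,.15);hand.move_gripper(.084);bot.dwell(.15);r=shot();rep(r,n,.017,.045,0,(140,150,160,170,180))
print(get_obs()["position"],get_obs()["time_s"])
cv2.imwrite("pics/o1.png",cv2.resize(r["frame"][100:330,130:400,::-1],None,fx=2,fy=2))
E
```

```text
outer_ring 140 [249.8 191.9] [ 0.5726 -0.1098] [0.0935 0.0931]
outer_ring 150 [255.6 186.8] [ 0.5785 -0.106 ] [0.0676 0.0659]
outer_ring 160 [256.2 185.5] [ 0.5793 -0.1049] [0.0658 0.0652]
outer_ring 170 [257.3 180.6] [ 0.5811 -0.1007] [0.0652 0.0575]
outer_ring 180 [276.7 171.2] [ 0.5996 -0.0952] [0.0277 0.0424]
[ 0.57798697 -0.10498265  0.14999775] 16.0
```

View pics/o1.png

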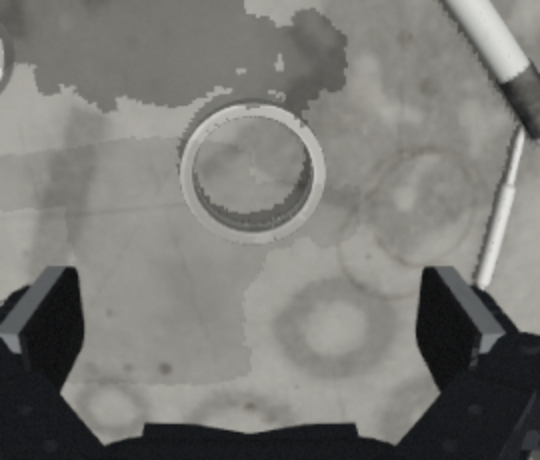

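```bash
cat >> h.py <<'E'
def pick(n,zg,opening,grip=40,phi=None):
    x,y=P[n];ph=np.arctan2(y,x) if phi is None else phi
    bot.reach([x,y,zg+.05],quat(ph));hand.move_gripper(opening,grip)
    bot.servo_line([x,y,zg],velocity=.1);bot.dwell(.15);print("at",get_obs()["position"],fz().round(1))
    hand.move_gripper(opening-.03,grip);o=get_obs();print("w",o["gripper_width"],o["grip_force"],fz().round(1))
    bot.servo_line([x,y,zg+.10],velocity=.15)
def hover(z,off=(0,0),name=None,zg=None,h=None,R=None):
    x,y=np.array(P["stand"])+off
    bot.reach([x,y,z],quat(.54));bot.dwell(.4);r=shot();o=get_obs();p=o["position"]
    print("w",o["gripper_width"],p,o["time_s"])
    f=cv2.resize(r["frame"][100:330,130:400,::-1],None,fx=2.5,fy=2.5)
    def circ(c,zz,RR,col):
        for t in np.linspace(0,2*np.pi,60):
            u=(proj(r,np.array([c[0]+RR*np.cos(t),c[1]+RR*np.sin(t),zz]),True)-[130,100]+.5)*2.5-.5
            cv2.circle(f,tuple(int(v) for v in u.round()),1,col,-1)
    circ(P["stand"],.012,.042,(0,0,255))
    if h: circ(p,p[2]-zg+h,R,(255,0,0))
    cv2.imwrite(f"pics/{name}.png",f);return r
E
sed -i 's/outer_ring=(.578,-.105)/outer_ring=(.5788,-.1052)/' h.py
python3 - <<'E'
from h import *
pick("outer_ring",.017,.084);hover(.12,name="ho",zg=.017,h=.017,R=.033)
E
```

```text
at [ 0.57935095 -0.10530059  0.01767695] [ 1.4 -0.3 -0.1]
w 0.0637034575961653 42.39313949922689 [-1.2  0.4  8.1]
w 0.06419183743249714 [0.57340541 0.34508125 0.12003767] 20.7
```

View pics/ho.png

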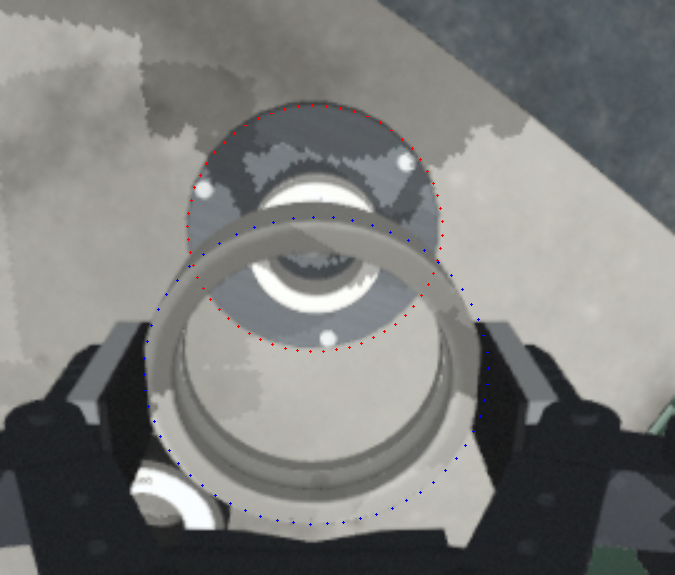

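```bash
python3 - <<'E'
from h import *
r=shot();s=vision.read_camera("scene")
u=proj(s,np.array(get_obs()["position"])).astype(int)
a=cv2.resize(s["frame"][u[1]-45:u[1]+45,u[0]-60:u[0]+60,::-1],(400,300),interpolation=cv2.INTER_CUBIC)
b=cv2.resize(r["frame"][170:320,160:360,::-1],(800,600),interpolation=cv2.INTER_CUBIC)
b=cv2.convertScaleAbs(b,alpha=1.4,beta=-50);b[:225,:300]=a[::1,::1][37:262,50:350]
cv2.imwrite("pics/tilt.png",b)
E
```

```text
(no output)
```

View pics/tilt.png

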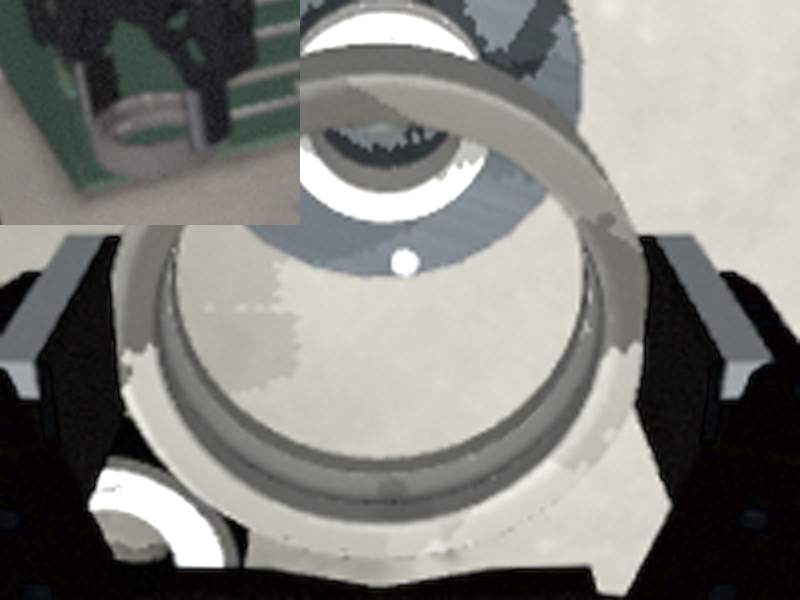

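The outer ring hangs level. Its top face runs from raw row ≈189 to 309, matching the prediction, and its centre is about 0.7 mm short radially. Lowering it over the inner ring.

```bash
python3 - <<'E'
from h import *
x,y=.5740,.3457
bot.servo_line([x,y,.060],velocity=.1);bot.dwell(.2);print(get_obs()["position"])
print(down(x,y,.047,.0275,step=.0025,lim=3,v=.04),get_obs()["position"],get_obs()["gripper_width"])
hand.move_gripper(.084);bot.servo_line([x,y,.13],velocity=.15);bot.dwell(.3)
r=shot();o=get_obs();print(o["position"],o["time_s"],o["wrist_force"])
rep(r,"stand",.029,.045,0,(135,145,155,165,175))
f=r["frame"][100:290,150:380,::-1]
cv2.imwrite("pics/p2.png",cv2.resize(f,None,fx=3,fy=3))
E
```

```text
[0.57444343 0.34598887 0.06083299]
(np.float64(0.03007874373866184), array([-1. , -0. ,  4.8])) [0.57436941 0.34589914 0.03007874] 0.06378887463618879
[0.57377722 0.3455702  0.12932568] 25.2917 [0.8420046  0.70380959 0.01632079]
stand 135 [250.5 200. ] [0.5717 0.3407] [0.1049 0.0873]
stand 145 [253.6 203.3] [0.5752 0.3396] [0.0908 0.087 ]
stand 155 [254.8 203.9] [0.5763 0.3397] [0.0861 0.0845]
stand 165 [258.7 202.8] [0.5785 0.3421] [0.0859 0.0763]
stand 175 [255.6 195.8] [0.5734 0.3458] [0.0415 0.0417]
```

View pics/p2.png

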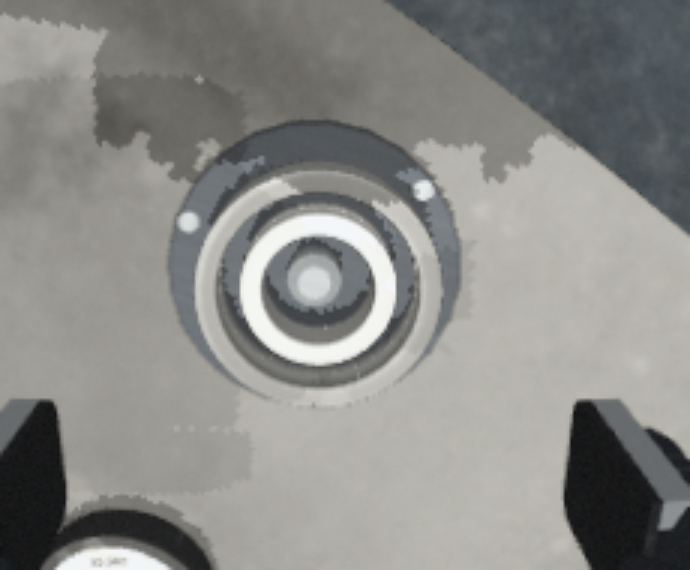

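Outer ring is seated round the inner ring and concentric with it; both are centred at about crop (318,288). Next is the thrust ring.

```bash
python3 - <<'E'
from h import *
n="thrust_ring"
over(n,.13);hand.move_gripper(.068,40);bot.dwell(.2);r=shot();print(get_obs()["position"])
P[n]=None
p=(.4388,.141)
for th in(160,170,180,190):
    a=blob(r,np.array([*p,.007]),.042,0,th,True,.007);print(th,a[1].round(4),a[2].round(4))
x,y=a[1][:2]
bot.servo_line([x,y,.022],velocity=.12);bot.dwell(.15);print(get_obs()["position"])
print(down(x,y,.019,.009,step=.0015,lim=4,v=.03),get_obs()["position"],get_obs()["time_s"])
E
```

```text
[0.43884171 0.14108897 0.12995252]
160 [0.4458 0.1367 0.007 ] [0.0812 0.0695]
170 [0.4388 0.1407 0.007 ] [0.0595 0.0599]
180 [0.4388 0.1407 0.007 ] [0.0593 0.0595]
190 [0.4388 0.1408 0.007 ] [0.059  0.0592]
[0.43929725 0.14093524 0.02265284]
(np.float64(0.00980575454654228), array([-4.2, -0.8, 18.3])) [0.43880617 0.14078717 0.00980575] 29.8167
```

```bash
python3 - <<'E'
from h import *
x,y=.4388,.1407
bot.servo_line([x,y,.0142],velocity=.04);bot.dwell(.1);print(get_obs()["position"],fz())
hand.move_gripper(.04,40);o=get_obs();print(o["gripper_width"],o["grip_force"],fz(),o["position"])
bot.servo_line([x,y,.10],velocity=.15);P["stand"]=(.5734,.3455)
r=hover(.13,off=(.0007,.0004),name="ht",zg=.0142,h=.007,R=.03)
E
```

```text
[0.4388027  0.1407107  0.01410697] [ 0.18987302 -0.16835286 -0.50989544]
0.057072557348451604 40.186648290959965 [-2.02631127  0.15034514 10.45814785] [0.43886659 0.1407261  0.01453484]
w 0.057031590399471054 [0.57413535 0.34557292 0.13018152] 32.6167
```

View pics/ht.png

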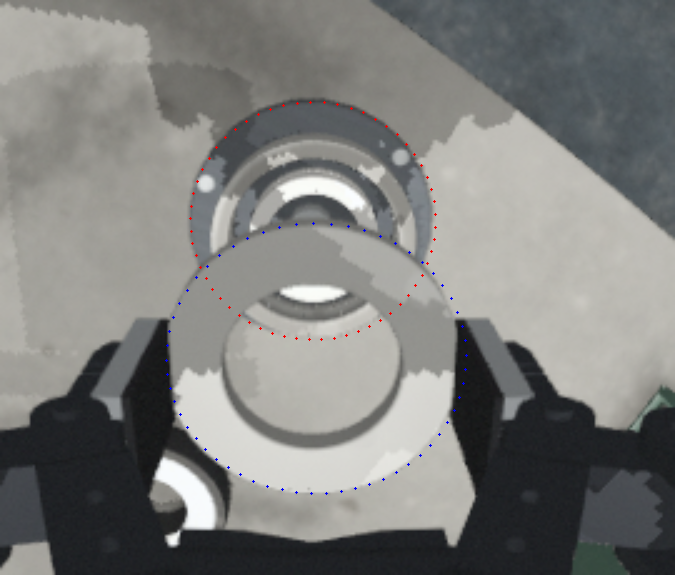

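The thrust ring hangs level and on the predicted circle, about 0.6 mm short radially, which the commanded offset already covers. Setting it down.

```bash
python3 - <<'E'
from h import *
x,y=.5740,.3458
bot.servo_line([x,y,.060],velocity=.1);bot.dwell(.2);print(get_obs()["position"])
print(down(x,y,.052,.0415,step=.0015,lim=2.5,v=.03),get_obs()["position"],get_obs()["gripper_width"])
hand.move_gripper(.070);bot.servo_line([x,y,.13],velocity=.15);bot.dwell(.3)
r=shot();o=get_obs();print(o["position"],o["time_s"],o["wrist_force"])
rep(r,"stand",.036,.045,0,(135,145,155,165,175))
f=r["frame"][100:290,150:380,::-1]
cv2.imwrite("pics/p3.png",cv2.resize(f,None,fx=3,fy=3))
E
```

```text
[0.57445971 0.3460545  0.06084727]
(np.float64(0.04361655088917823), array([-1.4, -0.5,  3.7])) [0.57420988 0.34589659 0.04361655] 0.057056705416764456
[0.57375886 0.34565203 0.12929362] 36.75 [-0.2414356   0.55828325  0.26759904]
stand 135 [253.5 196.5] [0.5712 0.3463] [0.107  0.1072]
stand 145 [250.2 202.2] [0.5714 0.341 ] [0.107  0.0878]
stand 155 [254.4 207.1] [0.5762 0.3393] [0.0861 0.0876]
stand 165 [259.3 205.5] [0.5788 0.3424] [0.086  0.0782]
stand 175 [259.5 206.6] [0.5794 0.3417] [0.0859 0.0758]
```

View pics/p3.png

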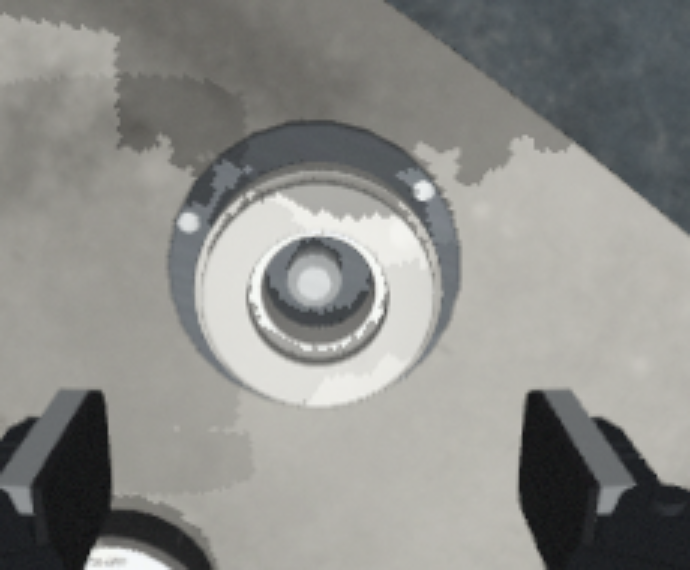

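The thrust ring lies flat and concentric, centre at about crop (318,293). Now the ball bearing.

```bash
python3 - <<'E'
from h import *
r=vision.read_camera("wrist");print("thrust",plane(r,(256.1,197.7),.036,True))
n="ball_bearing";p=P[n]
over(n,.13);bot.dwell(.2);r=shot()
for th in(170,180,190):
    try:
        a=blob(r,np.array([*p,.014]),.034,0,th,True,.014);print(th,a[1].round(4),a[2].round(4))
        if max(a[2])<.05: P[n]=tuple(a[1][:2])
    except Exception as e:print(e)
print(P[n]);pick(n,.019,.062)
hover(.13,off=(.0007,.0004),name="hb",zg=.019,h=.014,R=.0235)
E
```

```text
thrust [0.57358465 0.34650921 0.036     ]
170 [ 0.4526 -0.026   0.014 ] [0.0474 0.0473]
180 [ 0.4527 -0.0259  0.014 ] [0.047  0.0469]
190 [ 0.4527 -0.0259  0.014 ] [0.0466 0.0466]
(np.float64(0.4526504829139048), np.float64(-0.025873712532282725))
at [ 0.45317222 -0.0259063   0.01960781] [ 0.  -0.7  0.8]
w 0.04436779802685747 39.31007434446656 [-2.2 -0.4 10.7]
w 0.04409915233295006 [0.57411034 0.34541884 0.13009708] 42.925
```

View pics/hb.png

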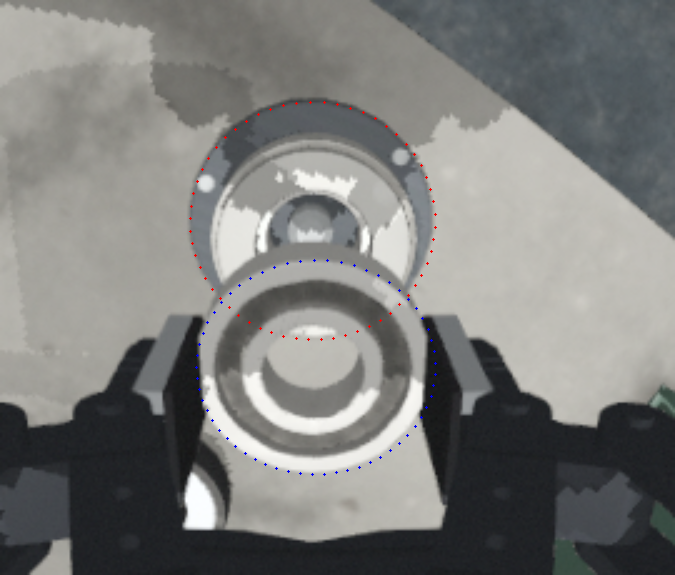

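The bearing hangs level and matches its predicted circle, with the thrust ring behind it. Placing it.

```bash
python3 - <<'E'
from h import *
x,y=.5738,.3460
bot.servo_line([x,y,.070],velocity=.1);bot.dwell(.2);print(get_obs()["position"])
print(down(x,y,.063,.0535,step=.0015,lim=2.5,v=.03),get_obs()["position"],get_obs()["gripper_width"])
hand.move_gripper(.062);bot.servo_line([x,y,.15],velocity=.15);bot.dwell(.3)
r=shot();o=get_obs();print(o["position"],o["time_s"],o["wrist_force"])
a=cv2.resize(r["frame"][100:290,150:380,::-1],None,fx=2,fy=2)
s=vision.read_camera("scene");u=proj(s,np.array([.5735,.3455,.03])).astype(int)
b=cv2.resize(s["frame"][u[1]-60:u[1]+60,u[0]-50:u[0]+50,::-1],(316,380),interpolation=cv2.INTER_CUBIC)
cv2.imwrite("pics/p4.png",np.hstack([a,b]))
E
```

```text
[0.57425955 0.34628329 0.07081892]
(np.float64(0.05585931113896489), array([ 0.5, -1.5,  4.7])) [0.574005   0.34615705 0.05585931] 0.043804862950043696
[0.57357413 0.34586587 0.14933777] 46.7583 [-0.06367159  0.67535103  0.04450602]
```

View pics/p4.png

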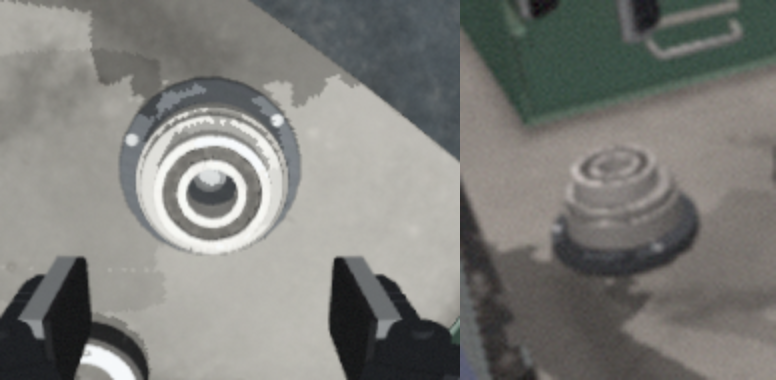

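The bearing sits flat and central on the thrust ring, at about crop (211,193). The scene view shows a straight, level stack, and the gripper is clear at z ≈ 0.15 m.

```bash
python3 -c "
from h import *
print(hand_in())"
```

```text
the job is handed in; nothing more can be done
None
```

The bearing pack is built on the stand in the order asked: inner ring, outer ring, thrust ring, ball bearing. The last pictures show it flat and centred, I moved none of the bystanders, and I handed it in at about 47 s of the 93 s allowed.

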